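Fill a picking bin from the spring-gate ball dispenser

TASK

Push the empty larger grey bin across the table until it stands centred on its parking outline under the ball dispenser. Then pull the dispenser's spring gate out by its tab until the tab is level with the mark on the rails, so that all four balls drop into the bin, and keep holding it there: the job finishes with the gripper still holding the gate open at the mark. Do not shift the small bin, the tape core, the calliper or the screwdriver.

Things in the scene. Friction and masses are not known exactly. Their poses are not given: they have to be found in the camera images.
- bin: empty open grey picking bin, the larger loose bin: 150 mm front to back (its x), 180 mm wide (its y), 75 mm high, walls and floor 4 mm, front wall (-x, with a blank label) 50 mm high; 0.15 to 0.4 kg, slides on the table. Origin at the centre of its underside, z up. It starts left or right of the dispenser, up to 0.6 rad askew to it
- dispenser: fixed ball dispenser; origin on the table below its outlet, x towards its rear post, z up. Two gate rails (68 mm over both, 88 to 112 mm high) run from 180 mm in front (-x) back to the post. On them, above the origin, stands a clear square magazine, 28 mm wide, up to 194 mm high, in a collar 44 x 52 mm, 124 mm high. The post's foot begins at x +130 mm
- spot (a point): point on the table straight below the outlet, middle of the parking outline (white corner marks, 168 mm along x, 198 mm along y). Same axes as the dispenser. Free height for the bin 88 mm; it can be slid in from either side along y
- gate (a joint): how far the flat steel gate under the magazine is pulled out (towards the dispenser's -x), m: 0 shut, 0.045 at the mark, stop at 0.070. A spring pulls it shut, 4 N when shut, 8.5 N at the mark; it shuts at once if let go. Its window lies below the magazine at the mark only; well short of or past it the balls stay blocked
- tab (a point): middle of the grip part of the gate's tab, a black upright plate 12 mm thick (x), 36 mm wide (y), rising from the gate's surface at 106 mm height (rails beside it 112 mm) to 160 mm; this point is 148 mm high and moves with the gate. Shut, it is 95 mm in front (-x) of the spot, 67 mm clear of the collar. Same axes as the dispenser
- mark (a point): the mark: a black line 5 mm broad across each aluminium rail, sticking out 20 mm sideways, 140 mm in front (-x) of the spot, 113 mm high; the middle of the tab (in x) is to be level with it. Same axes as the dispenser
- ball0_center (a point): centre of a steel ball, 16 mm across, 17 g; the four balls stand above one another in the magazine at the start
- ball1_center (a point): centre of a steel ball, 16 mm across, 17 g; the four balls stand above one another in the magazine at the start
- ball2_center (a point): centre of a steel ball, 16 mm across, 17 g; the four balls stand above one another in the magazine at the start
- ball3_center (a point): centre of a steel ball, 16 mm across, 17 g; the four balls stand above one another in the magazine at the start
- small_bin: bystander: small open grey bin, 120 x 100 x 60 mm, heavy with bushes; stands on the side of the dispenser opposite to the empty bin; origin at the centre of its underside
- tape: bystander: cardboard tape core, 90 mm across, 45 mm tall, standing flat; origin at the centre of its underside
- calliper: bystander: flat steel calliper, 200 mm long, 13 mm high; origin on its beam's underside
- driver: bystander: screwdriver lying on the table; origin under its middle
Not all that is in view belongs to the job. What is shaped like the bin but pink is not meant.

How it is judged:
On the way, in this order (a step that is already met when the one before it is completed fails the run):
1. the bin stands under the outlet, still, with the gate shut (horizontal distance between bin and spot below 0.03 m and angle between bin's own z axis and vertical below 0.1 rad and height (world z) of bin below 0.006 m and linear speed of bin below 0.02 m/s and value of joint gate below 0.008 m), for 0.2 s.
2. the gate is pulled out to the mark (value of joint gate between 0.039 and 0.051 m and contact force between the fingers and gate above 1.5 N), for 0.3 s.
At the end, for the whole second after the job is handed in: The bin stands flat with its centre within 30 mm of the spot under the outlet; the gripper holds the gate (contact force over 1.5 N) within 6 mm of the mark (joint 0.039 to 0.051 m); all four balls lie in the bin (all of step 2 and horizontal distance between bin and spot below 0.03 m and angle between bin's own z axis and vertical below 0.1 rad and height (world z) of bin below 0.006 m and x of ball0_center in the frame of bin between -0.075 and 0.075 m and y of ball0_center in the frame of bin between -0.09 and 0.09 m and z of ball0_center in the frame of bin between 0 and 0.06 m and x of ball1_center in the frame of bin between -0.075 and 0.075 m and y of ball1_center in the frame of bin between -0.09 and 0.09 m and z of ball1_center in the frame of bin between 0 and 0.06 m and x of ball2_center in the frame of bin between -0.075 and 0.075 m and y of ball2_center in the frame of bin between -0.09 and 0.09 m and z of ball2_center in the frame of bin between 0 and 0.06 m and x of ball3_center in the frame of bin between -0.075 and 0.075 m and y of ball3_center in the frame of bin between -0.09 and 0.09 m and z of ball3_center in the frame of bin between 0 and 0.06 m); the arm keeps its last pose, push and grip.
It fails at once if the small bin, tape core, calliper or screwdriver is shifted by more than 30 mm or the bin is tipped over (distance of any of small_bin, tape, calliper, driver from where it was at the start of the episode above 0.03 m or angle between bin's own z axis and vertical above 0.5 rad).
It also fails if it takes over 61 s, if anything falls off the work surface, if the arm or the gripper's body presses on something with over 40 N, if the wrist force passes 120 N, or if a joint passes its speed limit or range.

ROBOT

A 7-joint arm with a two-finger parallel gripper is mounted at the origin on the work surface. World frame = base frame: x ahead of the robot, y to its left, z up, the work surface at z = 0. Lengths are in m, angles in rad, forces in N, time in s.
With the tool pointing down it reaches from about 0.425 to 0.925 m from the base axis. Payload 6.8 kg.
Tool frame: the origin (TCP) lies midway between the tips of the shut fingers; the grasp point (between the pads) lies 19 mm behind it; z points along the fingers, y is the line along which they close (so a half turn about z gives the same grasp; the last joint's range is limited). The gripper opens to 85 mm and grips with 20 to 120 N. Pads are 22 mm wide; open, the fingers measure 114 mm over their backs; the gripper's body (76 mm by 85 mm) begins 54 mm behind the grasp point. The pads swing forward as they close: fully open they stand 13 mm farther back than shut.
Start: joints at [1.171, 0.477, 0.022, 1.555, -0.011, 1.109, -0.083], TCP at [0.194, -0.646, 0.231] pointing down, gripper open.
Joint ranges: [-2.96, 2.96], [-0.34, 2.1], [-1.41, 1.46], [0.24, 2.44], [-1.37, 4.51], [0.17, 1.92], [-2.96, 2.96]. Speed limits (rad/s): [2.39, 2.39, 3.14, 3.14, 3.14, 3.14, 3.14].

INTERFACE

Orientations are given as a unit quaternion [w, x, y, z].
In Python, from station import bot, imaging gives the robot as it stands.
- The arm moves only by the tool move_arm, never from a script. Its argument "commands" is a list that holds one entry, the list of rows, each a list of 7 numbers: the shift along the tool's x, y, z in m, then the turn, a rotation vector about the tool's x, y, z in degrees, then the finger opening in m, from 0 to 0.0854. In form: [[[x, y, z, rx, ry, rz, grip], ...]]. A call has 1 to 20 rows; each row shifts and turns the commanded pose from where the row before left it, along the tool's axes as they then stand; what a row does not reach is not made up. A row lasts 1/8 s, in which the tool goes at most 62.5 mm and 10.7 degrees, less where a joint would pass 70% of its speed; a pose out of reach is approached as far as the arm can. A call is refused whole if a number of a shift passes 0.0625 or a number of a turn 10.7, either way. A call with a gripper value outside its range is refused whole. The fingers move at their own pace and stop on an object; "squeeze" is the grip in N (left out, the last holds). Time passes only in rows, so rows that do not move let the fingers close. It gives the time, the measured TCP pose, the force, the opening and the grip force at its end, in the units of the state.
- bot.get_obs(): the state, without advancing time (a new reading comes with each control period).
- imaging.read_camera(name): name is "scene" or "top"; returns the picture (480x640x3 uint8, red, green, blue); there is no depth.
- imaging.calibration(name): a dict with "intrinsics" (3x3 intrinsics, pixels), "extrinsics" (4x4, takes a point from camera to world coordinates). Camera axes: x right, y down, z forward; pixel columns grow to the right and rows downward; lengths in m; the calibration is good to about 2 mm. A picture is of the moment at which its call begins. calibration takes no time and is no camera call.
- bot.hand_in(): hands the job in; it is judged then, once.
The state is a dict: "t": time; "q": joint angles; "joint_vel": joint speeds; "joint_torque": joint torques, N m; "eef_pos": TCP position; "tool_rot": TCP orientation; "contact_force": force on the tool from outside, world axes, zero at the start; "torque": the same for the moment, N m; "gripper_width": opening from 0.0 (shut) to 1.0 (fully open); "grasp_force": force on a finger pad.
Only numpy, scipy, OpenCV 4.12 (cv2) and the standard library are available. Lean on these libraries where they do the work, as an engineer would, in place of code of your own. Each camera call takes 0.05 s, during which the arm holds its last target. There are 200 camera calls.

## Working session

There is one attempt and no reset: what is moved stays moved. The work goes in short steps, Python scripts to look and compute and a tool call to move; the robot and the scene stay as the last step left them, time stands still between calls to the robot, and variables do not carry over. Pictures are saved under pics/ and viewed, at most 10 in all, crops included, and the job is handed in when it is done.

Besides the shell and the picture viewer there is one more tool, called after ">>>" by a JSON object that holds its "fn" and its "kwargs", one argument or row to a line. move_arm: Moves the arm, as the interface text tells. Its arguments: {"type":"object","properties":{"commands":{"type":"array","items":{"type":"array","items":{"type":"array","items":{"type":"number"}}}},"squeeze":{"type":"number"}},"required":["commands"]}

```bash
mkdir -p pics; ls; python3 - <<'E'
from station import bot, imaging
import cv2, numpy as np
np.set_printoptions(precision=4,suppress=True)
for n in("scene","top"):
    im=imaging.read_camera(n); cv2.imwrite(f"pics/{n}0.png",im[:,:,::-1])
    c=imaging.calibration(n); print(n,np.array(c["intrinsics"]),np.array(c["extrinsics"]))
o=bot.get_obs(); print(o)
E
```

```text
pics
scene [[507.8959   0.     318.1778]
 [  0.     507.8959 240.5938]
 [  0.       0.       1.    ]] [[-0.6203  0.4947 -0.6087  1.2706]
 [ 0.7843  0.3867 -0.485   0.7562]
 [-0.0046 -0.7783 -0.6279  0.9896]
 [ 0.      0.      0.      1.    ]]
top [[457.427    0.     319.7635]
 [  0.     457.427  238.3382]
 [  0.       0.       1.    ]] [[ 0.0029 -0.9985  0.0546  0.389 ]
 [-1.     -0.0031 -0.0039  0.1224]
 [ 0.004  -0.0546 -0.9985  1.1722]
 [ 0.      0.      0.      1.    ]]
{'t': 0.1, 'q': array([ 1.1709,  0.4777,  0.0223,  1.5563, -0.0115,  1.1093, -0.0831]), 'joint_vel': array([ 0.0002, -0.002 , -0.0017, -0.0034,  0.0014, -0.0004,  0.0011]), 'joint_torque': array([  0.0048, -59.7757,   1.6135, -28.1954,   0.0127,   0.005 ,
        -0.    ]), 'eef_pos': array([ 0.194 , -0.646 ,  0.2304]), 'tool_rot': array([-0.0008,  0.9894,  0.1454, -0.0002]), 'contact_force': array([-0.0248,  0.2279,  0.5572]), 'torque': array([ 0.0297,  0.0002, -0.0265]), 'grasp_force': 0.0, 'gripper_width': 1.0012118522343414}
```

View pics/scene0.png

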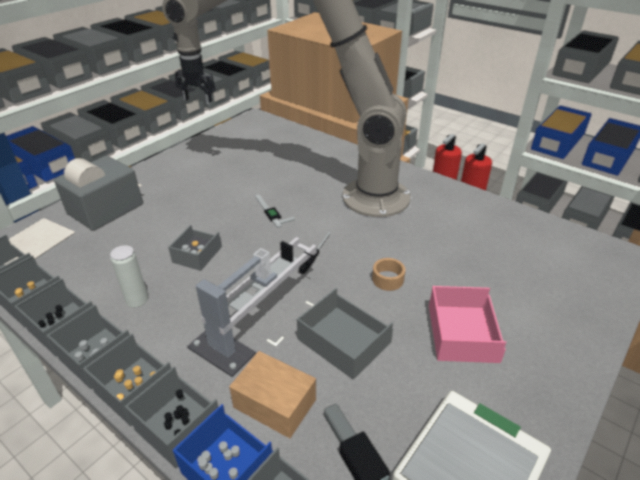

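View pics/top0.png

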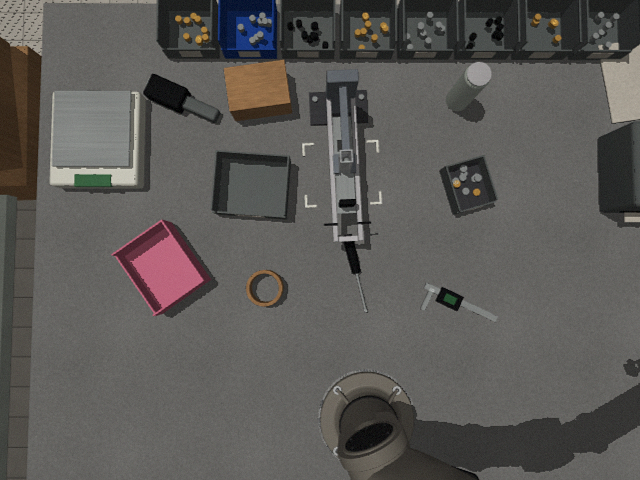

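The bin stands to the left (+y) of the dispenser, at about (253,186) in the top view. The outline corners are near (305,147), (378,143), (308,204) and (380,199). The tab is at (347,203), and the screwdriver lies in front of the rails at (355,275). I'll crop for precise pixels.

```bash
cat > h.py <<'E'
from station import bot, imaging
import cv2, numpy as np
np.set_printoptions(precision=4,suppress=True)
C={n:imaging.calibration(n) for n in("scene","top")}
def ray(n,p,z):
    K=np.array(C[n]["intrinsics"]);T=np.array(C[n]["extrinsics"])
    d=T[:3,:3]@np.linalg.solve(K,[p[0],p[1],1.]);o=T[:3,3]
    return (o+d*(z-o[2])/d[2])
def proj(n,P):
    K=np.array(C[n]["intrinsics"]);T=np.array(C[n]["extrinsics"])
    q=K@(T[:3,:3].T@(np.asarray(P,float)-T[:3,3]));return q[:2]/q[2]
E
python3 - <<'E'
from h import *
im=cv2.imread("pics/top0.png")
c=cv2.resize(im[130:325,200:400],None,fx=4,fy=4,interpolation=cv2.INTER_CUBIC)[:600]
c=cv2.resize(im[130:280,200:400],None,fx=4,fy=4,interpolation=cv2.INTER_CUBIC)
cv2.imwrite("pics/crop0.png",c)
w=cv2.inRange(im,(185,185,185),(255,255,255))
n,l,s,ce=cv2.connectedComponentsWithStats(w[130:220,295:390])
for i in range(1,n):
    if s[i,4]>8: print(s[i]+[295,130,0,0,0],ce[i]+[295,130])
E
```

```text
[373 140   5   8  15] [375.8667 142.0667]
[375 192   6  11  16] [379.0625 198.5625]
[305 198   5   9  13] [306.3846 203.2308]
```

View pics/crop0.png

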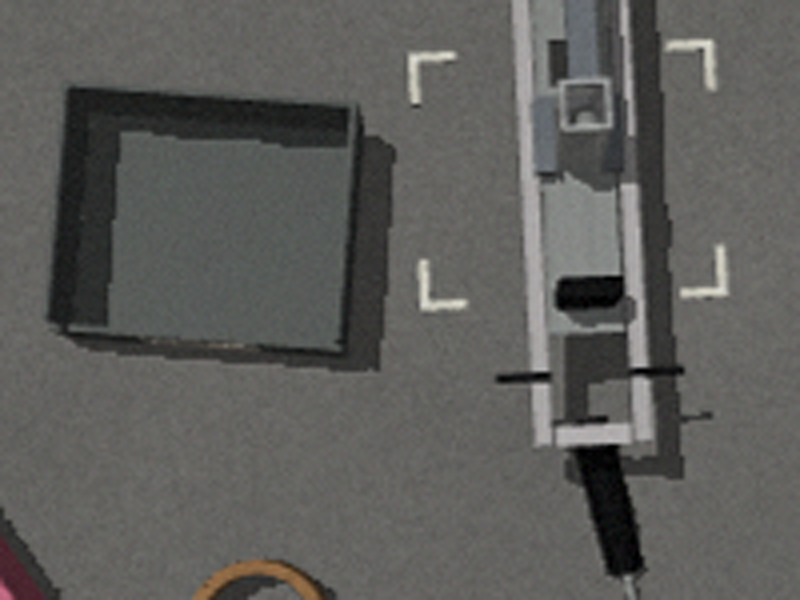

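```bash
python3 - <<'E'
from h import *
f=lambda p,z:ray("top",(p[0]/4+200-.375,p[1]/4+130-.375),z)[:2]
m=np.array([f(p,0) for p in[(408,53),(716,40),(728,294),(422,311)]])
print(m,m.mean(0),[np.linalg.norm(m[i]-m[i-1]) for i in range(4)])
ang=lambda v:np.arctan2(v[1],v[0])
print("yaw", ang(m[0]-m[3]),ang(m[1]-m[2]),ang(m[0]-m[1])-np.pi/2,ang(m[3]-m[2])-np.pi/2)
b=np.array([f(p,.075) for p in[(67,87),(359,104),(346,355),(48,324)]])
print(b,b.mean(0),[np.linalg.norm(b[i]-b[i-1]) for i in range(4)])
print("yaw", ang(b[0]-b[3]),ang(b[1]-b[2]),ang(b[0]-b[1])-np.pi/2,ang(b[3]-b[2])-np.pi/2)
t=np.array([f(p,.160) for p in[(556,277),(620,275),(622,300),(558,306)]]);print("tab",t,t.mean(0))
print("marks", f((497,379),.113),f((684,371),.113))
print("magazine",f((585,104),.194))
for p in[(267,288)]: print("tape",ray("top",p,.045))
E
```

```text
[[ 0.7011  0.1657]
 [ 0.7104 -0.0344]
 [ 0.5445 -0.0414]
 [ 0.5328  0.1558]] [0.6222 0.0614] [np.float64(0.16855160553392695), np.float64(0.20022723235317635), np.float64(0.1660764190760095), np.float64(0.19754382967531828)]
yaw 0.05855679050850413 0.04248289100099062 0.04670565415942751 0.059183364980303965
[[0.6594 0.3695]
 [0.6497 0.1924]
 [0.4969 0.1993]
 [0.515  0.3787]] [0.5802 0.285 ] [np.float64(0.14471711729574913), np.float64(0.17733331999119242), np.float64(0.1529747599325877), np.float64(0.1803839933631145)]
yaw -0.06382057931443343 -0.04463605617895781 -0.05497751052558497 -0.1007576554408185
tab [[0.5325 0.0767]
 [0.5337 0.0411]
 [0.5197 0.04  ]
 [0.5162 0.0756]] [0.5255 0.0583]
marks [0.4794 0.1088] [0.4844 0.0002]
magazine [0.6219 0.0626]
tape [0.3283 0.2471 0.045 ]
```

>>> {"fn": "move_arm", "kwargs": {
  "commands": [
    [[0, 0, -0.02, 0, 0, 5, 0.06], [0, 0, -0.02, 0, 0, 5, 0.06], [0, 0, -0.02, 0, 0, 5, 0.06], [0, 0, -0.02, 0, 0, 5, 0.06], [0.0266, -0.0362, 0, 0, 0, 0, 0.06], [0.0266, -0.0362, 0, 0, 0, 0, 0.06], [0.0266, -0.0362, 0, 0, 0, 0, 0.06], [0.0266, -0.0362, 0, 0, 0, 0, 0.06], [0.0266, -0.0362, 0, 0, 0, 0, 0.06], [0.0266, -0.0362, 0, 0, 0, 0, 0.06], [0.0266, -0.0362, 0, 0, 0, 0, 0.06], [0.0266, -0.0362, 0, 0, 0, 0, 0.06], [0.0266, -0.0362, 0, 0, 0, 0, 0.06], [0.0266, -0.0362, 0, 0, 0, 0, 0.06]]
  ],
  "squeeze": 50
}}

```text
t: 1.85
eef_pos: [0.481, -0.299, 0.311]
tool_rot: [-0.0, 1.0, -0.029, -0.0]
contact_force: [0.3, -0.2, -0.4]
gripper_width: 0.7
grasp_force: 0.0
```

>>> {"fn": "move_arm", "kwargs": {
  "commands": [
    [[0.0033, -0.034, 0, 0, 0, 0, 0.06], [0.0033, -0.034, 0, 0, 0, 0, 0.06], [0.0033, -0.034, 0, 0, 0, 0, 0.06], [0.0033, -0.034, 0, 0, 0, 0, 0.06], [0.0033, -0.034, 0, 0, 0, 0, 0.06], [0.0033, -0.034, 0, 0, 0, 0, 0.06], [0.0033, -0.034, 0, 0, 0, 0, 0.06], [0.0033, -0.034, 0, 0, 0, 0, 0.06], [0.0033, -0.034, 0, 0, 0, 0, 0.06], [0.0033, -0.034, 0, 0, 0, 0, 0.06], [0.0033, -0.034, 0, 0, 0, 0, 0.06], [0.0033, -0.034, 0, 0, 0, 0, 0.06], [0.0033, -0.034, 0, 0, 0, 0, 0.06], [0.0033, -0.034, 0, 0, 0, 0, 0.06], [0.0033, -0.034, 0, 0, 0, 0, 0.06], [0.0033, -0.034, 0, 0, 0, 0, 0.06], [0.0033, -0.034, 0, 0, 0, 0, 0.06], [0.0033, -0.034, 0, 0, 0, 0, 0.06], [0.0033, -0.034, 0, 0, 0, 0, 0.06], [0.0033, -0.034, 0, 0, 0, 0, 0.06]]
  ]
}}

```text
t: 4.35
eef_pos: [0.5853, 0.3756, 0.3106]
tool_rot: [0.0, 1.0, -0.029, -0.0]
contact_force: [0.4, -0.1, 0.6]
gripper_width: 0.702
grasp_force: 0.0
```

>>> {"fn": "move_arm", "kwargs": {
  "commands": [
    [[0, 0.002, 0.03, 0, 0, 0, 0.06], [0, 0, 0.03, 0, 0, 0, 0.06], [0, 0, 0.03, 0, 0, 0, 0.06], [0, 0, 0.03, 0, 0, 0, 0.06], [0, 0, 0.03, 0, 0, 0, 0.06], [0, 0, 0.03, 0, 0, 0, 0.06], [0, 0, 0.03, 0, 0, 0, 0.06], [0, 0, 0.025, 0, 0, 0, 0.06], [0, 0, 0.02, 0, 0, 0, 0.06], [0, 0, 0.015, 0, 0, 0, 0.06], [0, 0, 0.005, 0, 0, 0, 0.06], [0, 0, 0, 0, 0, 0, 0.06]]
  ]
}}

```text
t: 5.85
eef_pos: [0.5854, 0.373, 0.0365]
tool_rot: [-0.0, 1.0, -0.029, 0.0]
contact_force: [0.2, -0.7, 0.7]
gripper_width: 0.703
grasp_force: 0.0
```

```bash
python3 - <<'E'
from h import *
a=imaging.read_camera("top")[100:260,140:400,::-1]; b=imaging.read_camera("scene")[220:420,220:460,::-1]
a=cv2.resize(a,None,fx=2,fy=2);b=cv2.resize(b,(260,217))
a=np.vstack([cv2.resize(a,(520,320)),np.hstack([b,b*0])]);cv2.imwrite("pics/g1.png",a)
E
```

```text
(no output)
```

View pics/g1.png

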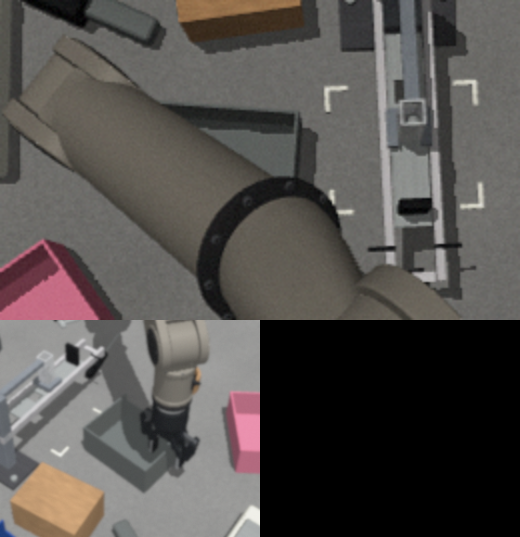

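The fingers straddle the left wall, so I'll close on it.

>>> {"fn": "move_arm", "kwargs": {
  "commands": [
    [[0, 0, 0, 0, 0, 0, 0], [0, 0, 0, 0, 0, 0, 0], [0, 0, 0, 0, 0, 0, 0], [0, 0, 0, 0, 0, 0, 0], [0, 0, 0, 0, 0, 0, 0], [0, 0, 0, 0, 0, 0, 0], [0, 0, 0, 0, 0, 0, 0], [0, 0, 0, 0, 0, 0, 0]]
  ],
  "squeeze": 40
}}

```text
t: 6.95
eef_pos: [0.5853, 0.3731, 0.0366]
tool_rot: [-0.0, 1.0, -0.029, 0.0]
contact_force: [-1.0, 0.1, 4.2]
gripper_width: 0.045
grasp_force: 39.8
```

```bash
python3 - <<'E'
from h import *
a=imaging.read_camera("top")[100:260,180:400,::-1]; b=imaging.read_camera("scene")[260:420,220:440,::-1]
cv2.imwrite("pics/g2.png",np.vstack([cv2.resize(x,(412,300)) for x in(a,b)]))
E
```

```text
(no output)
```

View pics/g2.png

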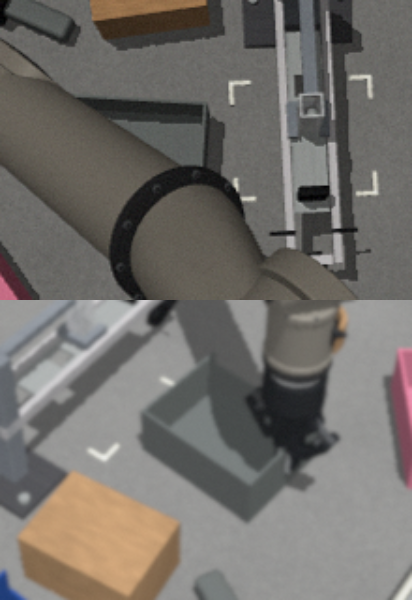

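>>> {"fn": "move_arm", "kwargs": {
  "commands": [
    [[0, 0, 0, 0, 0, -1.55, 0], [0, 0, 0, 0, 0, -1.55, 0], [0, 0, 0, 0, 0, -1.55, 0], [0, 0, 0, 0, 0, -1.55, 0], [0.0013, 0.01, 0, 0, 0, 0, 0], [0.0013, 0.014, 0, 0, 0, 0, 0], [0.0013, 0.014, 0, 0, 0, 0, 0], [0.0013, 0.014, 0, 0, 0, 0, 0], [0.0013, 0.014, 0, 0, 0, 0, 0], [0.0013, 0.014, 0, 0, 0, 0, 0], [0.0013, 0.01, 0, 0, 0, 0, 0], [0, 0, 0, 0, 0, 0, 0]]
  ]
}}

```text
t: 8.55
eef_pos: [0.5999, 0.2804, 0.0366]
tool_rot: [0.001, 1.0, 0.024, 0.0]
contact_force: [-0.7, -0.7, 6.6]
gripper_width: 0.041
grasp_force: 40.3
```

>>> {"fn": "move_arm", "kwargs": {
  "commands": [
    [[0.001, 0.01, 0, 0, 0, 0, 0], [0.001, 0.012, 0, 0, 0, 0, 0], [0.001, 0.012, 0, 0, 0, 0, 0], [0.001, 0.012, 0, 0, 0, 0, 0], [0.001, 0.012, 0, 0, 0, 0, 0], [0.001, 0.012, 0, 0, 0, 0, 0], [0.001, 0.012, 0, 0, 0, 0, 0], [0.001, 0.012, 0, 0, 0, 0, 0], [0.001, 0.012, 0, 0, 0, 0, 0], [0.001, 0.011, 0, 0, 0, 0, 0], [0.001, 0.009, 0, 0, 0, 0, 0], [0.0005, 0.0055, 0, 0, 0, 0, 0], [0, 0, 0, 0, 0, 0, 0], [0, 0, 0, 0, 0, 0, 0]]
  ]
}}

```text
t: 10.3
eef_pos: [0.6173, 0.1509, 0.0366]
tool_rot: [0.0, 1.0, 0.025, 0.0]
contact_force: [-0.1, 1.7, 7.5]
gripper_width: 0.046
grasp_force: 40.5
```

```bash
python3 - <<'E'
from h import *
a=imaging.read_camera("top")[100:260,180:400,::-1]; b=imaging.read_camera("scene")[200:420,180:400,::-1]
cv2.imwrite("pics/g3.png",np.hstack([cv2.resize(a,(412,300)),cv2.resize(b,(388,388))[:300]]) if 0 else np.vstack([cv2.resize(a,(400,290)),cv2.resize(b,(400,310))]))
E
```

```text
(no output)
```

View pics/g3.png

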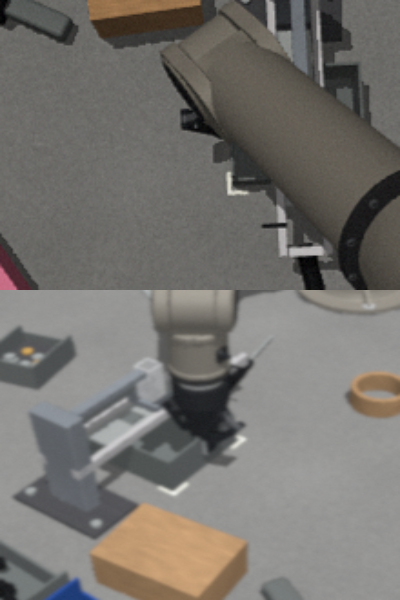

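>>> {"fn": "move_arm", "kwargs": {
  "commands": [
    [[0, 0, 0, 0, 0, 0, 0.03], [0, 0, 0, 0, 0, 0, 0.03], [0, 0, 0, 0, 0, 0, 0.03], [0, 0, 0, 0, 0, 0, 0.03], [0, 0, -0.01, 0, 0, 0, 0.03], [0, 0, -0.02, 0, 0, 0, 0.03], [0, 0, -0.03, 0, 0, 0, 0.03], [0, 0, -0.03, 0, 0, 0, 0.03], [0, 0, -0.03, 0, 0, 0, 0.03], [0, 0, -0.03, 0, 0, 0, 0.03], [0, 0, -0.03, 0, 0, 0, 0.03], [0, 0, -0.03, 0, 0, 0, 0.03], [0, 0, -0.03, 0, 0, 0, 0.03], [0, 0, -0.03, 0, 0, 0, 0.03], [-0.02, -0.04, 0, 0, 0, 0, 0.05], [-0.02, -0.04, 0, 0, 0, 0, 0.05], [-0.02, -0.04, 0, 0, 0, 0, 0.05], [-0.02, -0.04, 0, 0, 0, 0, 0.05]]
  ]
}}

```text
t: 12.65
eef_pos: [0.5284, 0.308, 0.3073]
tool_rot: [0.0, 1.0, 0.025, 0.0]
contact_force: [-0.2, 0.7, 0.2]
gripper_width: 0.585
grasp_force: 0.0
```

```bash
python3 - <<'E'
from h import *
a=imaging.read_camera("top")[:,:,::-1]; cv2.imwrite("pics/t4.png",a)
cv2.imwrite("pics/c4.png",cv2.resize(a[130:280,200:400],None,fx=4,fy=4,interpolation=cv2.INTER_CUBIC))
o=bot.get_obs();print(o["q"],o["eef_pos"])
E
```

```text
[-0.2074  0.3676 -0.5741  1.5917  0.2041  1.2421 -2.3294] [0.5236 0.3152 0.3077]
```

View pics/c4.png

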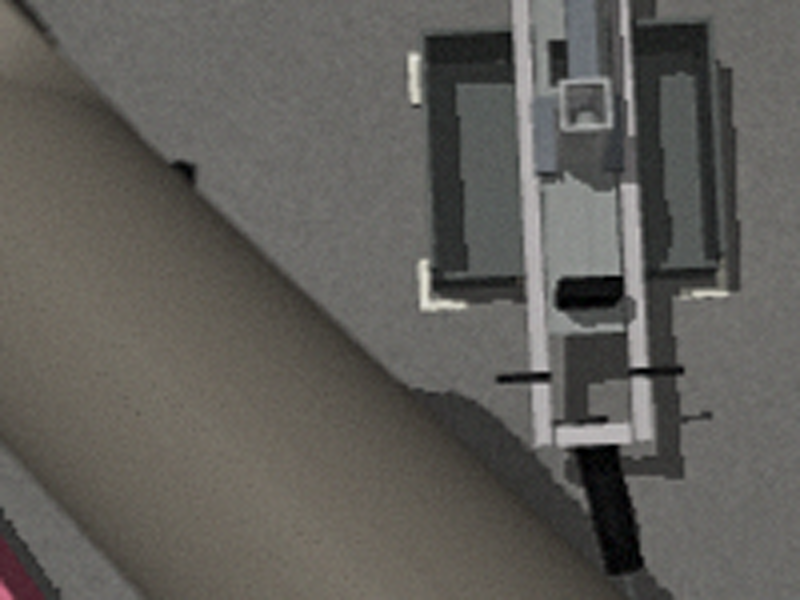

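```bash
python3 - <<'E'
from h import *
f=lambda p,z:ray("top",(p[0]/4+200-.375,p[1]/4+130-.375),z)[:2]
a,b=f((425,35),.075),f((711,22),.075); u=np.array([.9987,.05])
print(a,b,np.linalg.norm(a-b),(a+b)/2-.075*u)
E
```

```text
[0.6922 0.1526] [ 0.701  -0.0213] 0.1741583845802207 [0.6217 0.0619]
```

The bin centre measures (0.6217, 0.0619) against the spot at (0.622, 0.062), so it is centred. Next I turn the tool for the tab.

>>> {"fn": "move_arm", "kwargs": {
  "commands": [
    [[0, 0, 0, 0, 0, -10, 0.05], [0, 0, 0, 0, 0, -10, 0.05], [0, 0, 0, 0, 0, -10, 0.05], [0, 0, 0, 0, 0, -10, 0.05], [0, 0, 0, 0, 0, -10, 0.05], [0, 0, 0, 0, 0, -10, 0.05], [0, 0, 0, 0, 0, -10, 0.05], [0, 0, 0, 0, 0, -10, 0.05], [0, 0, 0, 0, 0, -10, 0.05], [0, 0, 0, 0, 0, 0, 0.05]]
  ]
}}

```text
t: 13.95
eef_pos: [0.5294, 0.307, 0.3068]
tool_rot: [0.0, 0.69, 0.724, -0.0]
contact_force: [-0.5, -0.4, -0.2]
gripper_width: 0.585
grasp_force: 0.0
```

>>> {"fn": "move_arm", "kwargs": {
  "commands": [
    [[-0.025, -0.0015, 0, 0, 0, 0, 0.05], [-0.025, -0.0015, 0, 0, 0, 0, 0.05], [-0.025, -0.0015, 0, 0, 0, 0, 0.05], [-0.025, -0.0015, 0, 0, 0, 0, 0.05], [-0.025, -0.0015, 0, 0, 0, 0, 0.05], [-0.025, -0.0015, 0, 0, 0, 0, 0.05], [-0.025, -0.0015, 0, 0, 0, 0, 0.05], [-0.025, -0.0015, 0, 0, 0, 0, 0.05], [-0.025, -0.0015, 0, 0, 0, 0, 0.05], [-0.024, -0.002, 0, 0, 0, 0, 0.05], [0, 0, 0, 0, 0, 0, 0.05], [0, 0, 0, 0, 0, 0, 0.05], [0, 0, 0, 0, 0, 0, 0.05]]
  ]
}}

```text
t: 15.58
eef_pos: [0.5261, 0.0601, 0.3066]
tool_rot: [0.0, 0.689, 0.725, 0.0]
contact_force: [-0.0, -0.6, 0.4]
gripper_width: 0.585
grasp_force: 0.0
```

>>> {"fn": "move_arm", "kwargs": {
  "commands": [
    [[-0.002, 0, 0.02, 0, 0, 0, 0.05], [0, 0, 0.025, 0, 0, 0, 0.05], [0, 0, 0.025, 0, 0, 0, 0.05], [0, 0, 0.025, 0, 0, 0, 0.05], [0, 0, 0.025, 0, 0, 0, 0.05], [0, 0, 0.02, 0, 0, 0, 0.05], [0, 0, 0.02, 0, 0, 0, 0.05], [0, 0, 0.0135, 0, 0, 0, 0.05], [0, 0, 0.004, 0, 0, 0, 0.05], [0, 0, 0, 0, 0, 0, 0.05], [0, 0, 0, 0, 0, 0, 0.05]]
  ]
}}

```text
t: 16.95
eef_pos: [0.5268, 0.057, 0.1295]
tool_rot: [0.0, 0.689, 0.725, 0.0]
contact_force: [0.6, -0.2, -0.7]
gripper_width: 0.584
grasp_force: 0.0
```

```bash
python3 - <<'E'
from h import *
b=imaging.read_camera("scene")[190:340,180:380,::-1]
cv2.imwrite("pics/g5.png",cv2.resize(b,(800,600)))
E
```

```text
(no output)
```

View pics/g5.png

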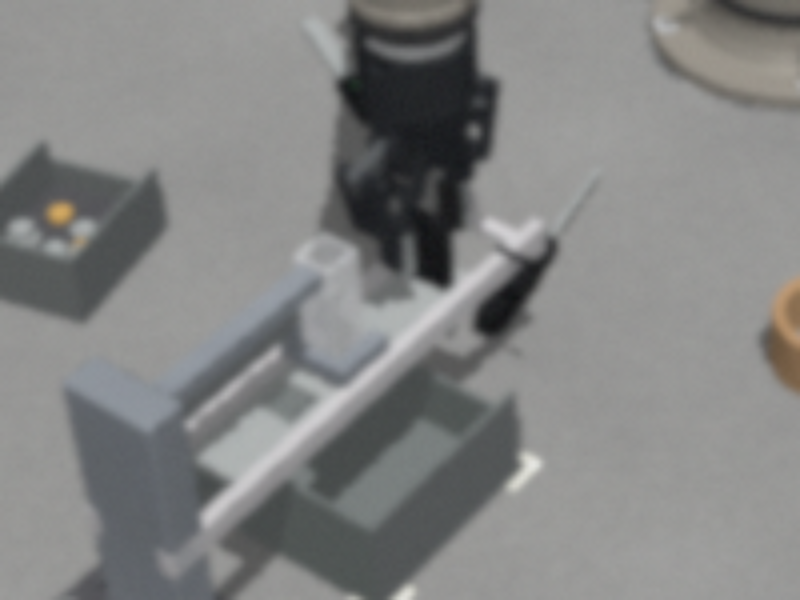

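>>> {"fn": "move_arm", "kwargs": {
  "commands": [
    [[0, 0, 0, 0, 0, 0, 0], [0, 0, 0, 0, 0, 0, 0], [0, 0, 0, 0, 0, 0, 0], [0, 0, 0, 0, 0, 0, 0], [0, 0, 0, 0, 0, 0, 0], [0, 0, 0, 0, 0, 0, 0], [0, 0, 0, 0, 0, 0, 0], [0, 0, 0, 0, 0, 0, 0]]
  ],
  "squeeze": 70
}}

```text
t: 18.0
eef_pos: [0.5269, 0.0569, 0.1292]
tool_rot: [0.0, 0.689, 0.725, 0.0]
contact_force: [3.1, -2.1, 5.4]
gripper_width: 0.127
grasp_force: 69.5
```

>>> {"fn": "move_arm", "kwargs": {
  "commands": [
    [[0, -0.004, 0, 0, 0, 0, 0], [0, -0.005, 0, 0, 0, 0, 0], [0, -0.006, 0, 0, 0, 0, 0], [0, -0.006, 0, 0, 0, 0, 0], [0, -0.006, 0, 0, 0, 0, 0], [0, -0.006, 0, 0, 0, 0, 0], [0, -0.005, 0, 0, 0, 0, 0], [0, -0.004, 0, 0, 0, 0, 0], [0, -0.003, 0, 0, 0, 0, 0], [0, 0, 0, 0, 0, 0, 0], [0, 0, 0, 0, 0, 0, 0], [0, 0, 0, 0, 0, 0, 0], [0, 0, 0, 0, 0, 0, 0], [0, 0, 0, 0, 0, 0, 0], [0, 0, 0, 0, 0, 0, 0]]
  ]
}}

```text
t: 19.88
eef_pos: [0.4828, 0.0546, 0.1291]
tool_rot: [0.001, 0.689, 0.725, 0.001]
contact_force: [8.6, -1.5, 1.2]
gripper_width: 0.123
grasp_force: 69.1
```

```bash
python3 - <<'E'
from h import *
b=imaging.read_camera("scene")[190:340,180:380,::-1]; a=imaging.read_camera("top")[130:280,260:460,::-1]
cv2.imwrite("pics/g6.png",np.vstack([cv2.resize(b,(400,300),interpolation=2),cv2.resize(a,(400,300),interpolation=2)]))
E
```

```text
(no output)
```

View pics/g6.png

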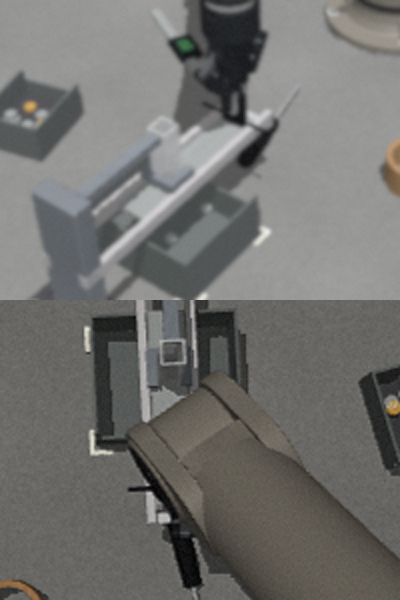

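The pull force of 8.6 N matches the mark, and at least two balls are visible in the bin. I'll wait a moment, then check all four.

>>> {"fn": "move_arm", "kwargs": {
  "commands": [
    [[0, -0.0005, 0, 0, 0, 0, 0], [0, 0, 0, 0, 0, 0, 0], [0, 0, 0, 0, 0, 0, 0], [0, 0, 0, 0, 0, 0, 0], [0, 0, 0, 0, 0, 0, 0], [0, 0, 0, 0, 0, 0, 0], [0, 0, 0, 0, 0, 0, 0], [0, 0, 0, 0, 0, 0, 0]]
  ]
}}

```text
t: 20.98
eef_pos: [0.4823, 0.0546, 0.1291]
tool_rot: [0.001, 0.689, 0.725, 0.001]
contact_force: [8.9, -1.1, 0.8]
gripper_width: 0.125
grasp_force: 68.9
```

```bash
python3 - <<'E'
from h import *
b=np.mean([imaging.read_camera("scene") for _ in range(4)],0).astype(np.uint8)[245:345,235:325,::-1]; a=np.mean([imaging.read_camera("top") for _ in range(4)],0).astype(np.uint8)[130:220,295:385,::-1]
b2=cv2.imread("pics/top0.png")[150:165,335:355];
cv2.imwrite("pics/g7.png",np.hstack([cv2.resize(b,(400,444),interpolation=2),np.vstack([cv2.resize(a,(400,400),interpolation=2),np.zeros((44,400,3),np.uint8)])]))
print(bot.get_obs()["contact_force"],bot.get_obs()["eef_pos"])
E
```

```text
[ 7.5642 -1.4513 -0.0056] [0.4823 0.0546 0.1292]
```

View pics/g7.png

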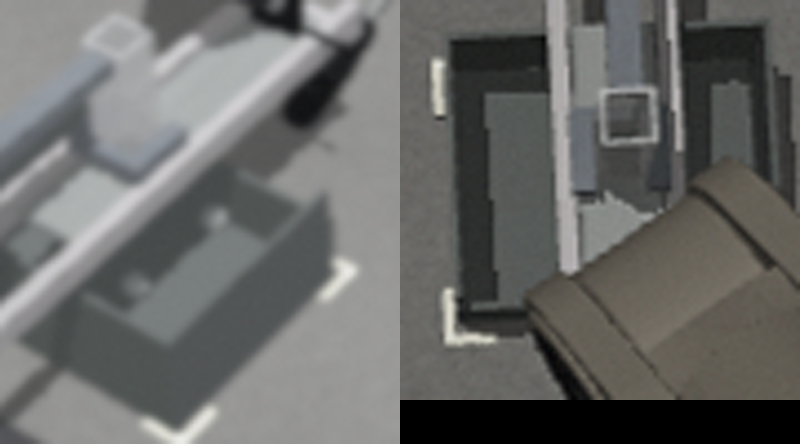

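Two balls are visible in the bin at (215,215) and (135,285), and the bright ball cap in the magazine has gone. A numeric check of the magazine interior comes next.

```bash
python3 - <<'E'
from h import *
u=np.array([.9987,.05,0]);s=np.array([.622,.062,0])
t=np.mean([imaging.read_camera("top") for _ in range(3)],0).mean(2);sc=np.mean([imaging.read_camera("scene") for _ in range(3)],0).mean(2)
t0=cv2.imread("pics/top0.png").mean(2);s0=cv2.imread("pics/scene0.png").mean(2)
print(t0[148:164,338:354].astype(int));print(t[148:164,338:354].astype(int))
for z in np.arange(.11,.2,.008):
    x,y=proj("scene",s+[0,0,z]).round().astype(int);print(round(z,3),(x,y),s0[y,x-4:x+5].astype(int),sc[y,x-4:x+5].astype(int))
E
```

```text
[[ 51  48  44  48  96 106 105 107 109 103 116 101  82  72  64  71]
 [ 52  56  67  70  97 114 129 129 130 126 136 134 121 120  96  76]
 [ 52 101 147 155 153 158 155 148 149 145 143 150 146 160 125  78]
 [ 83 109 152 112  83  80  78  80  67  60  59  60  71 142 119  72]
 [136 137 157 108  79  84  93  90  90  92  81  74  78 130 117  76]
 [128 125 143 110  92  88  89  90  87  87  75  73  76 132 118  73]
 [106 112 139 100  80  83  83  82  86  69  72  69  80 128 133  72]
 [101 105 137 111  86  83  86  82  84  73  67  76  83 123 131  74]
 [100 108 133 110  86  84  79  70  64  59  66  79  82 112 128  74]
 [ 90  87 130 105  74  65  60  62  66  63  65  71  75 110 128  78]
 [ 88  80 124 103  70  55  76 113 118 108  82  66  76 114 153  89]
 [ 95  84 128 121  74  47 103 122 124 114  99  77  77 111 149  84]
 [ 94  84 144 131  70  58 111 135 138 129 112  94  93 111 150  89]
 [100  84 144 139 118 125 153 161 161 169 166 162 147 149 150  86]
 [ 97  91 101 131 131 128 125 118 121 117 113 112  98  93  83  65]
 [ 99  89  67  71  68  68  65  71  65  70  62  73  76  73  63  54]]
[[138 134 134 119 106 109 1
[... 1698 characters left out ...]
64 164 167 168 167 167]
0.158 (np.int64(262), np.int64(264)) [148 153 155 159 160 157 153 159 166] [150 157 163 165 166 167 168 169 169]
0.166 (np.int64(262), np.int64(262)) [116 127 145 160 168 167 162 162 166] [117 129 145 159 164 165 165 167 168]
0.174 (np.int64(262), np.int64(259)) [139 134 145 160 165 166 166 164 164] [139 136 145 161 166 166 165 164 166]
0.182 (np.int64(261), np.int64(257)) [160 163 168 176 182 183 178 173 168] [160 164 169 176 181 182 178 173 169]
0.19 (np.int64(261), np.int64(254)) [172 169 164 164 163 164 166 173 183] [174 168 165 164 163 163 166 173 182]
0.198 (np.int64(261), np.int64(252)) [182 174 164 164 163 162 163 167 172] [183 174 166 163 164 164 164 167 170]
```

The magazine column is clear and the gate is held at the mark, so I'm handing in.

```bash
python3 -c "
from station import bot
print(bot.hand_in())"
```

```text
the job is handed in; nothing more can be done
None
```

The job is handed in with the bin centred on its outline (measured within about 1 mm) and the gripper holding the gate at the mark. The magazine looked empty, but I could see only two of the four balls in the bin; the rails hid part of it, and the hand-in returned no verdict.

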